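# Set up the folding paint stand in the spray tray

### The job

Pick up the folded steel paint stand, lower it into the grey spray tray without dropping or ramming it (you cannot tell beforehand how thickly the tray is lined with cardboard), and let it go there flat on its feet and still folded. Then take it by the crossbar of its backrest and swing the backrest up against its spring, past the dead point, until it snaps fully open; leave the stand open and flat on the liner. Leave the other things on the bench where they are.

Things in the scene. Friction and masses are not known exactly. Their poses are not given: they have to be found in the camera images.
- stand: Loose folding stand, plain steel, about 0.9 kg. Origin: centre of its underside; x along it, z up. Two black cross feet (22 x 120 x 14 mm) at x = -60 and +85 mm carry a steel spine 165 x 40 x 22 mm (x -67 to 97, z 14 to 36 mm), by which it is carried. A backrest arm, 24 wide, 6 thick, hinged at (55, 0, 46) mm, lies folded along -x, 7 mm above the spine, and ends in the crossbar. 56 mm tall folded.
- stand_grip (a point): Middle of the stand's spine, half-way up and close to the balance point, at (0, 0, 26) mm in the stand's frame; axes as the stand's. Grip across the 40 mm width (along y). The spring rods stand 28 mm out to each side from x = 22 mm backwards.
- backrest (a joint): Angle of the backrest: 0 folded (flat over the spine), 1.85 rad fully open (leaning back 16 degrees past upright). An over-centre spring pulls it to 0 below about 0.9 to 1.0 rad and to 1.85 above; the crossbar needs about 2 N to start with, nothing at the middle.
- bar (a point): Centre of the backrest's crossbar, a round steel bar 12 mm in diameter and 130 mm long, along its frame's y axis, 140 mm from the hinge; z at right angles to the arm. Folded it lies at (-85, 0, 46) mm in the stand's frame, beyond the end of the spine. The arm (24 mm wide) joins it in the middle, so it is gripped 25 to 60 mm to either side of the middle.
- hinge (a point): Hinge axis of the backrest, (55, 0, 46) mm in the stand's frame; the axis is y, positive turns lift the crossbar from -x up and over towards +x.
- tray: Grey open spray tray fixed to the bench. Origin: centre of its underside, x along its length. Outside 310 x 200 mm, 55 mm high, walls 5 mm thick with a rim lip that stands out 6 mm. Lined with flat, firm cardboard whose top lies somewhere between 15 and 39 mm above the tray's underside; not known beforehand, not marked.
- spray_tin: Bystander: upright steel tin with grey cap, 55 mm in diameter, 95 mm tall, standing close beside the stand. Origin at its underside.
- thinner_bottle: Bystander: white plastic bottle, 60 mm in diameter, 110 mm tall, at the back in the middle. Origin at its underside.
- paint_jar: Bystander: glass jar with steel lid, 56 mm in diameter, 60 mm tall, between stand and tray. Origin at its underside.
- screwdriver: Bystander: screwdriver 170 mm long lying beside the stand, along its x. Origin under its middle.
- tape_roll: Bystander: roll of brown tape lying flat, 84 mm in diameter, 25 mm high. Origin at its underside.
- brush: Bystander: paint brush 180 mm long lying flat. Origin under its middle.
Not all that is in view belongs to the job. Of the things shaped like the stand, the steel one is meant.

How it is judged:
By the outcome, as a careful person would: the job done as asked, in the order asked, and still so for the second after the job is handed in, with the robot touching nothing.
It also fails if it takes over 54 s, if anything falls off the work surface, if the arm or the gripper's body presses on something with over 40 N, if the wrist force passes 120 N, or if a joint passes its speed limit or range.

### The arm

A 6-joint arm with a two-finger parallel gripper is mounted at the origin on the work surface. World frame = base frame: x ahead of the robot, y to its left, z up, the work surface at z = 0. Lengths are in m, angles in rad, forces in N, time in s.
With the tool pointing down it reaches from about 0.4 to 0.825 m from the base axis. Payload 7 kg.
Tool frame: the origin (TCP) lies at the very end of the fingers, on their centre line; the grasp point (between the pads) lies 19 mm behind it; z points along the fingers, y is the direction in which the jaws open and shut (so a half turn about z gives the same grasp; the last joint's range is limited). The gripper opens to 88 mm and grips with 3 to 60 N. Pads are 19 mm wide; open, the fingers measure 130 mm over their backs; the gripper's body (78 mm by 193 mm) begins 47 mm behind the grasp point.
Start: joints at [1.571, 0.359, 0.012, 0, -1.224, -0.288], TCP at [0.192, 0.647, 0.227] pointing down, gripper open.
Joint ranges: [-3.07, 3.07], [-1.43, 2.12], [-1.02, 1.25], [-3.03, 1.67], [-3.05, -0], [-3.03, 3.03]. Speed limits (rad/s): [2.39, 2.39, 3.01, 3.14, 3.14, 3.14].

### API

Orientations are given as [roll, pitch, yaw] about the fixed x, y, z axes, in that order (R = Rz(yaw) Ry(pitch) Rx(roll)).
In Python, from station import arm, eyes, job, outline_of gives the robot as it stands.
- The arm moves only by the tool apply_moves, never from a script. Its argument "moves" is a list of rows, each a list of 5 numbers: the opening, from -1 (shut) to 1 (fully open), then the shift along the tool's x, y, z in m, then the turn about the tool's z in rad. A call has 1 to 12 rows; each row shifts and turns the commanded pose from where the row before left it, along the tool's axes as they then stand; what a row does not reach is not made up. A row lasts 1/12 s, in which the tool goes at most 41.7 mm and 7.16 degrees, less where a joint would pass 70% of its speed; a pose out of reach is approached as far as the arm can. A call with a gripper value outside its range is refused whole. The fingers move at their own pace and stop on an object; "newtons" is the grip in N (left out, the last holds). Time passes only in rows, so rows that do not move let the fingers close. It gives the time, the measured TCP pose, the force and the opening at its end, in the units of the state.
- arm.get_state(): the state, without advancing time (a new reading comes with each control period).
- eyes.grab_frame(name): name is "side" or "top"; returns a dict with "color" (384x512x3 uint8, red, green, blue), "z_map" (384x512 float32, m along the optical axis (not along the pixel's ray), 0 where there is no reading), "camera_matrix" (3x3 intrinsics, pixels), "extrinsics" (4x4, takes a point from camera to world coordinates). Camera axes: x right, y up, looking along -z (the intrinsics and any distortion apply to the point x, -y, -z); pixel columns grow to the right and rows downward; lengths in m; the calibration is good to about 2 mm. A picture is of the moment at which its call begins.
- job.job_done(): hands the job in, once; it reports no verdict.
Trained networks look in a picture, given as the dict that the camera call returned (one of the last four; its "shot" number tells which), for a name from the list of things; names that differ only in an ending like _2 or _b are one class to them, and where a whole thing is asked for, a point or a joint stands for the part that bears it (a point fixed in the world has none). Each returns a list of dicts, best first, with "score" (0 to 1); they miss things now and then, are a little off and sometimes report something else, mostly with a low value. They report only what shows in the picture. A call takes as long as a camera call. They do not tell look-alikes from the thing itself.
- outline_of(label, picture): "region" (384x512 bool, what is visible of it) and "extent" ([left, top, right, bottom] in pixels, round what is visible of it).
The state is a dict: "t": time; "q": joint angles; "qd": joint speeds; "joint_efforts": joint torques, N m; "eef_pos": TCP position; "ee_rot": TCP orientation; "force": force on the tool from outside, world axes, zero at the start; "moment": the same for the moment, N m; "width": finger opening in m.
Only numpy, scipy, OpenCV 4.12 (cv2) and the standard library are available. Lean on these libraries where they do the work, as an engineer would, in place of code of your own. Each camera call takes 0.05 s, during which the arm holds its last target.

## Working session

There is one attempt and no reset: what is moved stays moved. The work goes in short steps, Python scripts to look and compute and a tool call to move; the robot and the scene stay as the last step left them, time stands still between calls to the robot, and variables do not carry over. Pictures are saved under pics/ and viewed, and the job is handed in when it is done.

Besides the shell and the picture viewer there is one more tool, called as name(argument=value, ...), one argument or row to a line, values as JSON. apply_moves: Moves the arm, as the interface text tells. Its arguments: {"type":"object","properties":{"moves":{"type":"array","items":{"type":"array","items":{"type":"number"}}},"newtons":{"type":"number"}},"required":["moves"]}

```bash
ls; mkdir -p pics
python3 - <<'E'
from station import arm, eyes, job, outline_of
import cv2, numpy as np, pickle
print(arm.get_state())
for n in ("top","side"):
    f=eyes.grab_frame(n); pickle.dump(f,open(n+'.pkl','wb'))
    cv2.imwrite(f'pics/{n}0.png',cv2.resize(f['color'][:,:,::-1],(800,600)))
    print(n,f['camera_matrix'],f['extrinsics'],[k for k in f])
    for l in ("stand","tray"):
        for o in outline_of(l,f): print(l,o['score'],o['extent'])
E
```

```text
pics
{'t': 0.0, 'q': array([ 1.57112742e+00,  3.59400690e-01,  1.10498149e-02, -3.25404727e-04,
       -1.22409068e+00, -2.88093325e-01]), 'qd': array([-0.00044208, -0.00013672,  0.0016219 , -0.00085559, -0.00026338,
        0.00163568]), 'joint_efforts': array([-1.24635430e-03, -5.82716024e+01,  2.93052703e+01,  6.99711710e+00,
        6.86164465e-03, -1.74298307e-04]), 'eef_pos': array([0.19147016, 0.64676563, 0.22561428]), 'ee_rot': array([ 3.13992831e+00, -1.74199972e-04, -2.87872908e-01]), 'force': array([ 0.08322407, -0.43905033, -0.66051795]), 'moment': array([0.01200555, 0.01550182, 0.04481602]), 'width': 0.08773344734516743}
top [[476.38365648   0.         258.89191964]
 [  0.         476.38365648 179.52350332]
 [  0.           0.           1.        ]] [[ 0.00688739  0.99740628 -0.07164691  0.39621682]
 [-0.99997382  0.0070288   0.00172174 -0.00319853]
 [ 0.00222086  0.07163317  0.99742857  1.44307075]
 [ 0.          0.          0.          1.        ]] ['color', 'z_map', 'camera_matrix', 'extrinsics', 'shot']
stand 0.97 [138.2, 123.6, 184.7, 189.5]
stand 0.77 [195.4, 194.5, 266.3, 270.3]
tray 0.98 [298.4, 99.9, 391.7, 223.5]
side [[417.98534364   0.         255.28414158]
 [  0.         417.98534364 184.43165657]
 [  0.           0.           1.        ]] [[ 0.99603566  0.05955708 -0.06607517  0.42747423]
 [-0.08874494  0.71629578 -0.69213055 -0.86900407]
 [ 0.00610809  0.69525054  0.71874152  0.98107602]
 [ 0.          0.          0.          1.        ]] ['color', 'z_map', 'camera_matrix', 'extrinsics', 'shot']
stand 0.92 [165.8, 159.8, 234.6, 211.2]
stand 0.9 [236.1, 123.3, 290.2, 156.8]
```

View pics/top0.png

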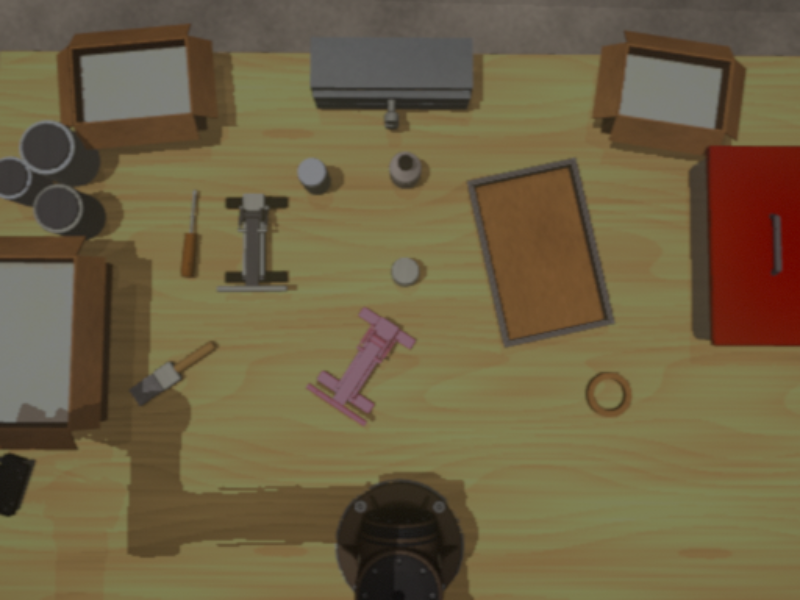

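View pics/side0.png

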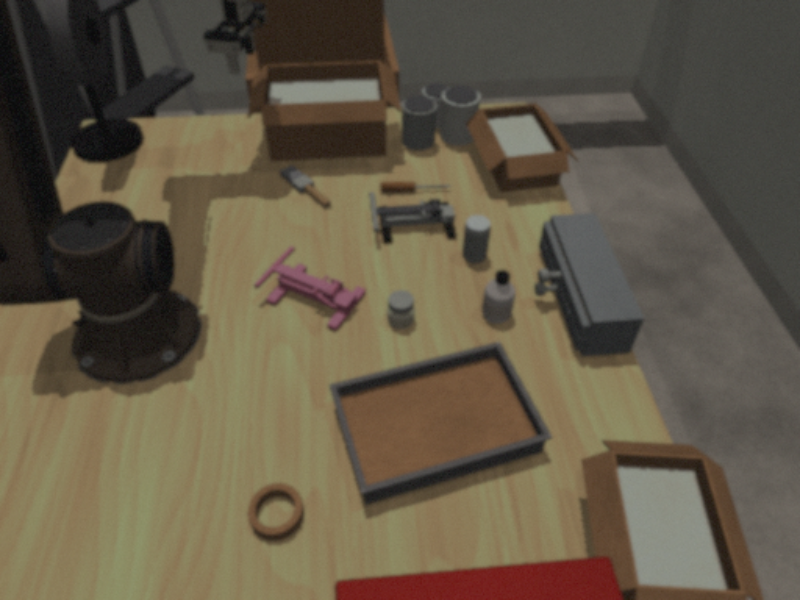

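The top view shows the steel stand at about (255,240), with its crossbar at the bottom (-x end), and a pink look-alike at (365,365). The tray is at (540,250). The side view agrees. Next I'll measure with depth.

```bash
cat > h.py <<'E'
import numpy as np, cv2, pickle
def cloud(f):
    z=f['z_map'];K=f['camera_matrix'];E=f['extrinsics']
    v,u=np.mgrid[:z.shape[0],:z.shape[1]]
    x=(u-K[0,2])/K[0,0]*z; y=(v-K[1,2])/K[1,1]*z
    P=np.stack([x,-y,-z],-1)@E[:3,:3].T+E[:3,3]
    P[z<=0]=np.nan
    return P
def proj(f,p):
    E=f['extrinsics'];K=f['camera_matrix']
    c=(np.atleast_2d(p)-E[:3,3])@E[:3,:3]
    return np.stack([K[0,0]*c[:,0]/-c[:,2]+K[0,2],K[1,1]*(-c[:,1])/-c[:,2]+K[1,2]],-1)
def crop(f,u0,v0,u1,v1,name,s=8):
    im=f['color'][v0:v1,u0:u1,::-1]
    cv2.imwrite(name,cv2.resize(im,None,fx=s,fy=s,interpolation=cv2.INTER_CUBIC))
E
python3 - <<'E'
from h import *
np.set_printoptions(precision=4,suppress=True)
for n in ('top','side'):
    f=pickle.load(open(n+'.pkl','rb')); P=cloud(f)
    print(n,'table z',[np.nanmedian(P[v:v+10,u:u+10,2]) for u,v in ((200,240),(300,250))] if n=='top' else '')
    if n=='top':
        crop(f,110,110,210,200,'pics/tc.png'); crop(f,290,90,400,230,'pics/tt.png',4)
        # stand height slices
        S=P[110:200,130:195].reshape(-1,3); S=S[~np.isnan(S[:,2])]
        for lo,hi in ((.008,.022),(.03,.042),(.042,.075)):
            m=(S[:,2]>lo)&(S[:,2]<hi); print(lo,hi,m.sum(),S[m].min(0),S[m].max(0),S[m].mean(0))
        r=P[125:195,138:185,2]; print((r[::3,::3]*1000).round(0).astype(int) if not np.isnan(r).any() else np.isnan(r).sum())
        T=P[95:230,290:400].reshape(-1,3); m=(T[:,2]>.045)&(T[:,2]<.065); 
        rect=cv2.minAreaRect((T[m][:,:2]*1000).astype(np.float32)); print(rect,T[m].mean(0))
        L=P[130:190,320:370,2]; print('liner',np.nanmedian(L))
E
```

```text
top table z [np.float64(0.011301389699938325), np.float64(0.002211465656568601)]
0.008 0.022 506 [0.438 0.19  0.008] [0.7091 0.387  0.022 ] [0.5701 0.2833 0.0141]
0.03 0.042 358 [0.4905 0.2575 0.03  ] [0.6621 0.3122 0.042 ] [0.595  0.2814 0.0374]
0.042 0.075 686 [0.4745 0.1863 0.0421] [0.6765 0.3485 0.0636] [0.5448 0.2834 0.0514]
15
((553.4656982421875, -257.6534423828125), (322.4953918457031, 213.20811462402344), 12.643444061279297) [ 0.5552 -0.2622  0.0559]
liner 0.02820673525938422
side table z
```

Run:
```python
from h import *
f=pickle.load(open('side.pkl','rb')); crop(f,215,110,305,165,'pics/sc.png')
```

```text
(no output)
```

View pics/tc.png

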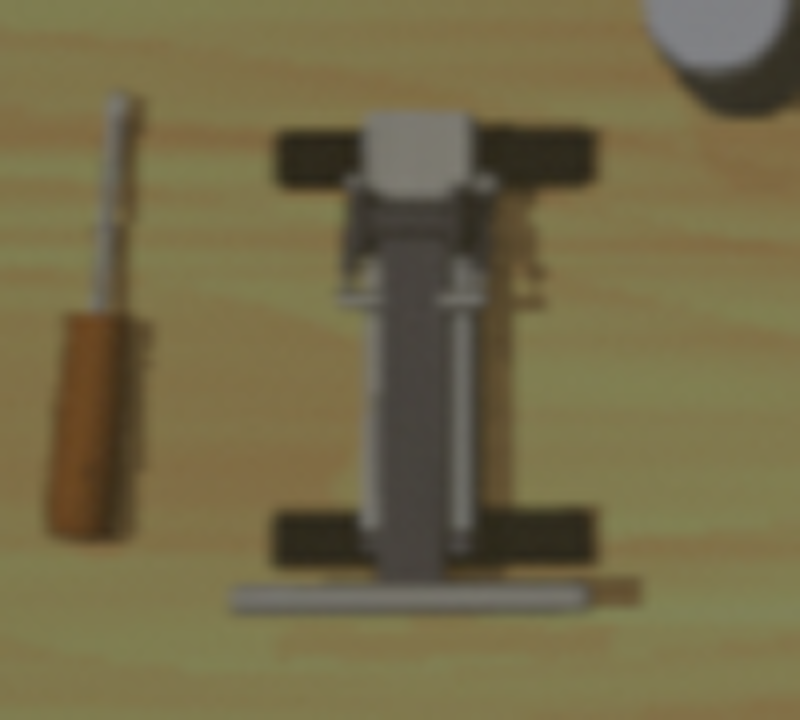

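View pics/sc.png

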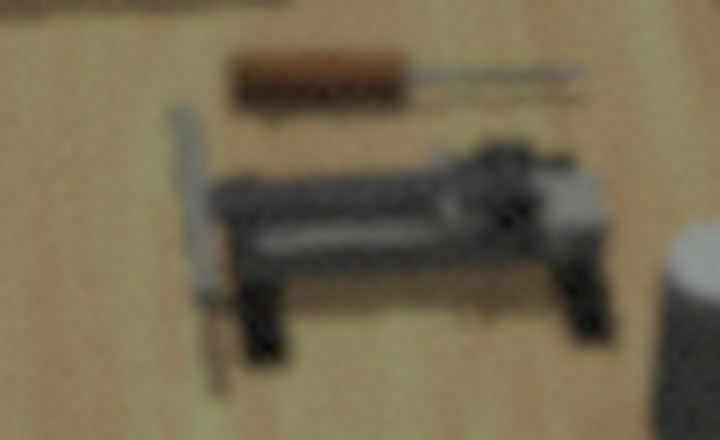

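```bash
cat >> h.py <<'E'
def ray(f,u,v,z):
    E=f['extrinsics'];K=f['camera_matrix']
    d=E[:3,:3]@np.array([(u-K[0,2])/K[0,0],-(v-K[1,2])/K[1,1],-1]); o=E[:3,3]
    return o+d*(z-o[2])/d[2]
def unc(x,y,u0,v0,s=8): return (x+.5)/s-.5+u0,(y+.5)/s-.5+v0
E
python3 - <<'E'
from h import *
np.set_printoptions(precision=4,suppress=True)
f=pickle.load(open('top.pkl','rb')); P=cloud(f)
for n,x,y,z in (('bar L',232,600,.046),('bar R',588,597,.046),('ff tl',275,131,.014),('ff tr',597,129,.014),('ff bl',275,187,.014),('ff br',597,187,.014),('rf tl',272,512,.014),('rf tr',597,510,.014),('rf bl',272,567,.014),('rf br',597,565,.014),('spine end',418,112,.036),('tin edge',645,20,.095)):
    print(n,ray(f,*unc(x,y,110,110),z))
T=P[95:230,290:400].reshape(-1,3); 
for uv in ((230,300),(250,120),(290,60),(110,220),(420,270),(250,300)):
    print(uv,np.nanmedian(P[uv[0]-3:uv[0]+4,uv[1]-3:uv[1]+4,2]))
E
```

```text
bar L [0.4792 0.3476 0.046 ]
bar R [0.4813 0.217  0.046 ]
ff tl [0.6592 0.3438 0.014 ]
ff tr [0.6609 0.2219 0.014 ]
ff bl [0.6378 0.3433 0.014 ]
ff br [0.6387 0.2215 0.014 ]
rf tl [0.5144 0.3414 0.014 ]
rf tr [0.516  0.2193 0.014 ]
rf bl [0.4937 0.3409 0.014 ]
rf br [0.4953 0.2189 0.014 ]
spine end [0.6627 0.2853 0.036 ]
tin edge [0.6855 0.1927 0.095 ]
(230, 300) 0.0014185399442474544
(250, 120) 0.002577244429742498
(290, 60) 0.0032296848256914146
(110, 220) 0.0018708750506204463
(420, 270) nan
(250, 300) 0.0025328513868461133
  return np.nanmean(a, axis, out=out, keepdims=keepdims)
```

View pics/tt.png

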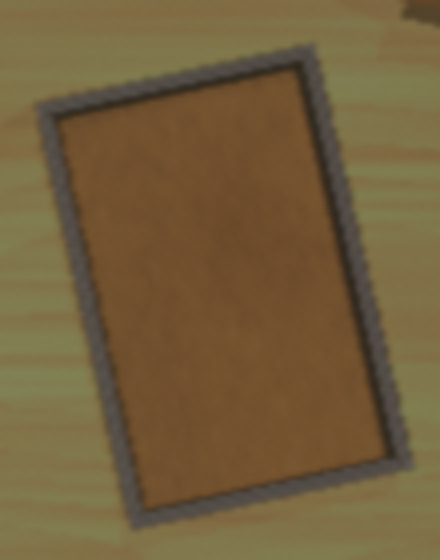

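Run:
```python
from h import *
np.set_printoptions(precision=3,suppress=True)
from station import eyes,outline_of
f=pickle.load(open('top.pkl','rb')); P=cloud(f)
Q=P.reshape(-1,3);Q=Q[~np.isnan(Q[:,0])]
xs=np.arange(0,0.9,.05); ys=np.arange(0.9,-0.9,-.1)
print('cols y',ys)
for x in xs[::-1]:
    print(round(x,2),[ (lambda m:int(1000*Q[m][:,2].max()) if m.any() else -1)((abs(Q[:,0]-x)<.025)&(abs(Q[:,1]-y)<.05)) for y in ys])
# tray corners at z=.055
c=[]
for x,y in ((38,104),(314,45),(412,466),(133,527)):
    p=ray(f,*unc(x,y,290,90,4),.055); c.append(p); print(p)
c=np.array(c); print(c.mean(0), np.linalg.norm(c-np.roll(c,1,0),axis=1), np.arctan2(*(c[0]-c[3])[[1,0]]),np.arctan2(*(c[1]-c[2])[[1,0]]))
for u,v in ((325,140),(345,160),(365,190),(340,120),(350,205)): print(P[v-4:v+5,u-4:u+5].reshape(-1,3).mean(0))
p2=pickle.load(open('side.pkl','rb'));P2=cloud(p2)
for u,v in ((280,265),(300,255),(255,280),(240,260),(140,290),(350,330),(210,180)):print('side',np.nanmedian(P2[v-4:v+5,u-4:u+5].reshape(-1,3),0))
```

```text
cols y [ 0.9  0.8  0.7  0.6  0.5  0.4  0.3  0.2  0.1  0.  -0.1 -0.2 -0.3 -0.4
 -0.5 -0.6 -0.7 -0.8]
0.85 [-1, 10, 71, 108, 85, 109, 10, 108, 108, 107, 110, 10, 9, 120, 90, 117, 11, 8]
0.8 [-1, 11, 117, 124, 109, 109, 10, 10, 11, 92, 13, 10, 9, 119, 118, 117, 11, 8]
0.75 [-1, 9, 133, 133, 105, 95, 12, 12, 11, 83, 10, 10, 62, 106, 132, 140, 138, 3]
0.7 [-1, -1, 133, 132, 13, 11, 10, 104, 102, 117, 62, 63, 63, 10, 137, 139, 137, -1]
0.65 [-1, 10, 121, 127, 13, 19, 60, 103, 79, 11, 64, 36, 62, 11, 136, 140, 138, -1]
0.6 [-1, 9, 119, 124, 11, 30, 63, 10, 10, 10, 64, 60, 60, 61, 137, 149, 156, -1]
0.55 [-1, -1, 168, 170, 156, 34, 60, 14, 12, 68, 60, 62, 39, 61, 135, 156, 158, -1]
0.5 [-1, -1, 167, 168, 159, 34, 60, 58, 13, 69, 13, 64, 37, 62, 133, 150, 158, -1]
0.45 [-1, -1, 127, 170, 161, 12, 56, 11, 21, 37, 9, 64, 37, 66, 136, 139, 137, -1]
0.4 [-1, -1, 128, 168, 156, 25, 10, 10, 63, 62, 12, 63, 63, 65, 135, 138, 138, 6]
0.35 [-1, -1, 127, 169, 158, 27, 10, 12, 59, 63, 10, 12, 9, 26, 9, 10, 11, 7]
0.3 [-1, -1, 126, 168, 158, 29, 12, 57, 59, 11, 11, 10, 16, 35, 11, 8, 8, 7]
0.25 [-1, -1, 
[... 239 characters left out ...]
 10, 10, 12, 244, 268, 238, 12, 10, 9, 10, 11, 10, 7]
0.05 [-1, 7, 10, 11, 13, 12, 12, 10, 283, 287, 282, 10, 12, 12, 11, 10, 10, 10]
0.0 [-1, 10, 12, 11, 11, 10, 13, 10, 284, 288, 284, 10, 10, 10, 9, 10, 11, 6]
[ 0.686 -0.123  0.055]
[ 0.731 -0.327  0.055]
[ 0.421 -0.395  0.055]
[ 0.375 -0.192  0.055]
[ 0.553 -0.259  0.055] [0.318 0.209 0.318 0.208] 0.21948992754094096 0.21688295351648226
[ 0.618 -0.203  0.029]
[ 0.558 -0.262  0.028]
[ 0.469 -0.322  0.028]
[ 0.679 -0.248  0.029]
[ 0.424 -0.277  0.028]
side [ 0.554 -0.254  0.026]
side [ 0.613 -0.227  0.026]
side [ 0.484 -0.294  0.026]
side [ 0.449 -0.228  0.026]
side [ 0.182 -0.282 -0.001]
side [ 0.705 -0.436 -0.001]
side [0.373 0.059 0.047]
```

The tray centre is about (0.553, -0.259) with yaw 0.218. The liner is about 26–28 mm up. The stand's grip point is about (0.565, 0.282) with yaw 0.015. I'll move now.

apply_moves(
  moves=[
    [1,0,0,0,-0.101],
    [1,0,0,0,-0.101],
    [1,0,0,0,-0.101],
    [1,0.024,0.024,0,0],
    [1,0.024,0.024,0,0],
    [1,0.024,0.024,0,0],
    [1,0.024,0.024,0,0],
    [1,0.024,0.024,0,0],
    [1,0.024,0.024,0,0],
    [1,0.024,0.024,0,0],
    [1,0.024,0.024,0,0],
    [1,0.024,0.024,0,0],
  ],
  newtons=40,
)

```text
t: 1.3
eef_pos: [0.4118, 0.4332, 0.2267]
ee_rot: [-3.141, -0.0, 0.015]
force: [-0.2, 1.0, 0.3]
width: 0.0874
```

apply_moves(
  moves=[
    [1,0.022,0.022,0,0],
    [1,0.022,0.022,0,0],
    [1,0.022,0.022,0,0],
    [1,0.022,0.022,0,0],
    [1,0.022,0.022,0,0],
    [1,0.022,0.022,0,0],
    [1,0.019,0.0215,0,0],
    [1,0,0,0.03,0],
    [1,0,0,0.03,0],
    [1,0,0,0.02,0],
    [1,0,0,0,0],
  ],
)

```text
t: 2.22
eef_pos: [0.5619, 0.2813, 0.1417]
ee_rot: [3.137, 0.007, 0.014]
force: [-0.8, -1.1, -0.9]
width: 0.088
```

Run:
```python
from h import *
from station import arm,eyes
np.set_printoptions(precision=4,suppress=True)
s=arm.get_state();print(s['eef_pos'],s['ee_rot'],s['q'])
f=eyes.grab_frame('side'); pickle.dump(f,open('side1.pkl','wb')); crop(f,190,70,310,160,'pics/s1.png',6)
print(proj(f,s['eef_pos'])-[190,70])
# predicted stand points
import numpy as np
c,sn=np.cos(.015),np.sin(.015)
im=cv2.imread('pics/s1.png')
for p in ((-85,65,46),(-85,-65,46),(85,-60,14),(-60,-60,14),(96,-60,0),(96,-60,14),(74,-60,0),(-71,-60,0),(-49,-60,0),(97,-20,36),(97,20,36)):
    p=np.array(p)/1000; w=np.array([.565+c*p[0]-sn*p[1],.282+sn*p[0]+c*p[1],p[2]])
    u,v=proj(f,w)[0]; cv2.circle(im,(int((u-190+.5)*6),int((v-70+.5)*6)),3,(0,0,255),-1)
cv2.imwrite('pics/s1.png',im)
```

```text
[0.5619 0.2813 0.1417] [3.1373 0.0065 0.0136] [ 0.7734  0.3516 -0.2017 -0.0016 -1.0252  0.8119]
[[73.2056 40.7225]]
```

View pics/s1.png

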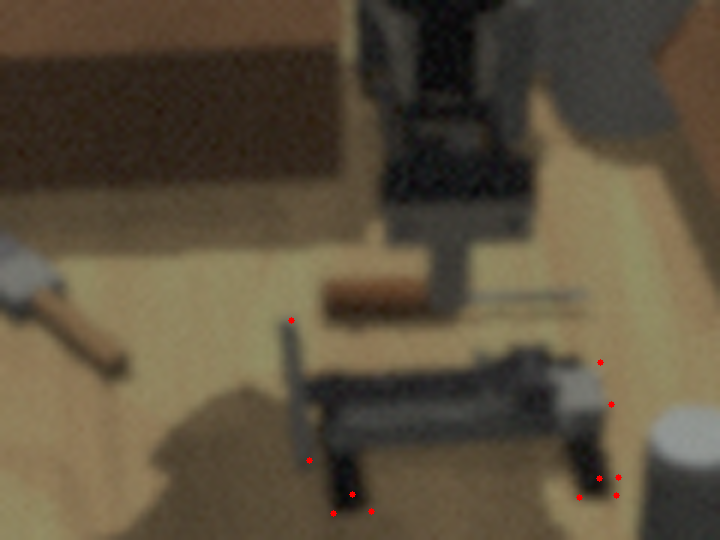

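The projected model points sit about 1 px (2 mm) to the right of the stand, so the pose is confirmed. The gripper is centred over the spine and clear of the tin and the screwdriver. Descending.

apply_moves(
  moves=[
    [1,0,0,0.02,0],
    [1,0,0,0.025,0],
    [1,0,0,0.025,0],
    [1,0,0,0.02,0],
    [1,0,0,0.01,0],
    [1,0,0,0,0],
    [1,0,0,0,0],
  ],
)

```text
t: 2.85
eef_pos: [0.565, 0.284, 0.0479]
ee_rot: [-3.141, -0.001, 0.016]
force: [0.2, -0.4, 0.6]
width: 0.0881
```

apply_moves(
  moves=[
    [1,-0.001,0.001,0.015,0],
    [1,0,0,0.015,0],
    [1,0,0,0.01,0],
    [1,0,0,0,0],
    [1,0,0,0,0],
  ],
)

```text
t: 3.27
eef_pos: [0.5637, 0.2827, 0.0074]
ee_rot: [-3.141, -0.001, 0.016]
force: [0.5, -0.3, 1.0]
width: 0.0882
```

apply_moves(
  moves=[
    [-1,0,0,0,0],
    [-1,0,0,0,0],
    [-1,0,0,0,0],
    [-1,0,0,0,0],
    [-1,0,0,0,0],
    [-1,0,0,0,0],
  ],
  newtons=40,
)

```text
t: 3.77
eef_pos: [0.5633, 0.2824, 0.0068]
ee_rot: [-3.141, -0.0, 0.015]
force: [0.3, -0.3, -0.3]
width: 0.0533
```

apply_moves(
  moves=[
    [-1,0,0,0,0],
    [-1,0,0,0,0],
    [-1,0,0,0,0],
    [-1,0,0,0,0],
    [-1,0,0,0,0],
  ],
)

```text
t: 4.18
eef_pos: [0.563, 0.2817, 0.0065]
ee_rot: [3.141, 0.001, 0.015]
force: [-1.4, -3.8, 1.6]
width: 0.0398
```

Gripped at a width of 39.8 mm. I'll lift slightly and check.

apply_moves(
  moves=[
    [-1,0,0,0,0],
    [-1,0,0,-0.005,0],
    [-1,0,0,-0.01,0],
    [-1,0,0,-0.015,0],
    [-1,0,0,-0.02,0],
    [-1,0,0,-0.02,0],
    [-1,0,0,0,0],
    [-1,0,0,0,0],
    [-1,0,0,0,0],
  ],
)

```text
t: 4.93
eef_pos: [0.562, 0.2819, 0.0752]
ee_rot: [3.141, 0.002, 0.015]
force: [-0.4, 0.4, -11.2]
width: 0.0396
```

Run:
```python
from h import *
from station import arm,eyes
s=arm.get_state();print(s['eef_pos'],s['ee_rot'],s['moment'],s['force'],s['width'])
f=eyes.grab_frame('side'); pickle.dump(f,open('side2.pkl','wb')); crop(f,190,70,310,160,'pics/s2.png',6)
```

```text
[0.56199348 0.28192302 0.07517118] [3.14099954e+00 2.06700268e-03 1.46454723e-02] [-0.04359569  0.22820949  0.00532924] [ -0.36910959   0.44775982 -11.19315844] 0.03962940968225715
```

View pics/s2.png

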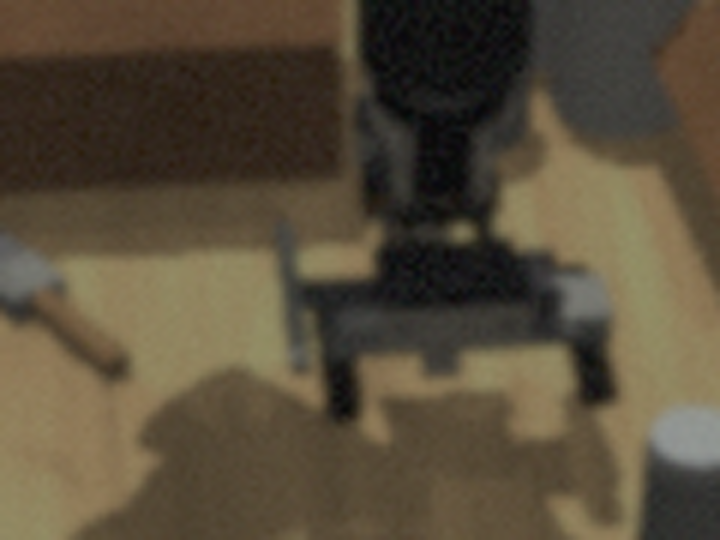

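Held level, with a weight of about 11 N. Raising and carrying it over.

apply_moves(
  moves=[
    [-1,0,0,-0.02,0],
    [-1,0,0,-0.03,0],
    [-1,0,0,-0.03,0],
    [-1,0,0,-0.015,0],
    [-1,0,0.01,0,0],
    [-1,-0.001,0.02,0,0],
    [-1,-0.001,0.03,0,0],
    [-1,-0.001,0.03,0,0],
    [-1,-0.001,0.03,0,0],
    [-1,-0.001,0.03,0,0],
    [-1,-0.001,0.03,0,0],
    [-1,-0.001,0.03,0,0],
  ],
)

```text
t: 5.98
eef_pos: [0.5571, 0.0696, 0.1689]
ee_rot: [3.14, 0.004, 0.015]
force: [-0.3, 0.2, -9.8]
width: 0.0396
```

apply_moves(
  moves=[
    [-1,-0.001,0.03,0,0],
    [-1,-0.001,0.03,0,0],
    [-1,-0.001,0.03,0,0],
    [-1,-0.001,0.03,0,0],
    [-1,-0.001,0.03,0,0],
    [-1,-0.001,0.03,0,0],
    [-1,-0.001,0.03,0,0],
    [-1,-0.001,0.03,0,0],
    [-1,-0.001,0.03,0,0],
    [-1,-0.001,0.03,0,0],
    [-1,0,0.02,0,0],
    [-1,0,0.01,0,0],
  ],
)

```text
t: 6.98
eef_pos: [0.5517, -0.2606, 0.1685]
ee_rot: [-3.141, 0.005, 0.012]
force: [0.4, 0.3, -11.1]
width: 0.0393
```

apply_moves(
  moves=[
    [-1,0,0,0,-0.051],
    [-1,0,0,0,-0.051],
    [-1,0,0,0,-0.051],
    [-1,0,0,0,-0.05],
    [-1,0,0,0,0],
    [-1,0,0,0,0],
    [-1,0,0,0,0],
  ],
)

```text
t: 7.57
eef_pos: [0.5536, -0.2577, 0.1704]
ee_rot: [-3.141, 0.002, 0.216]
force: [0.7, -0.2, -10.4]
width: 0.0395
```

apply_moves(
  moves=[
    [-1,0,0,0.02,0],
    [-1,0,0,0.03,0],
    [-1,0,0,0.025,0],
    [-1,0,0,0.015,0],
    [-1,0,0,0,0],
    [-1,0,0,0,0],
  ],
)

```text
t: 8.07
eef_pos: [0.5538, -0.2579, 0.0809]
ee_rot: [-3.141, 0.002, 0.218]
force: [0.6, 0.2, -9.2]
width: 0.0396
```

Run:
```python
from h import *
from station import arm,eyes
s=arm.get_state();print(s['eef_pos'],s['ee_rot'],s['moment'],s['force'],s['width'])
f=eyes.grab_frame('side'); pickle.dump(f,open('side3.pkl','wb')); crop(f,190,190,370,330,'pics/s3.png',4)
f=eyes.grab_frame('top'); pickle.dump(f,open('top3.pkl','wb')); crop(f,280,80,410,240,'pics/t3.png',4)
```

```text
[ 0.55384515 -0.2578896   0.08086853] [-3.14110707e+00  2.26027872e-03  2.17771268e-01] [-0.12398022 -0.06886753  0.0132369 ] [ 0.61017371  0.24314209 -9.15140277] 0.039566870750786236
```

View pics/s3.png

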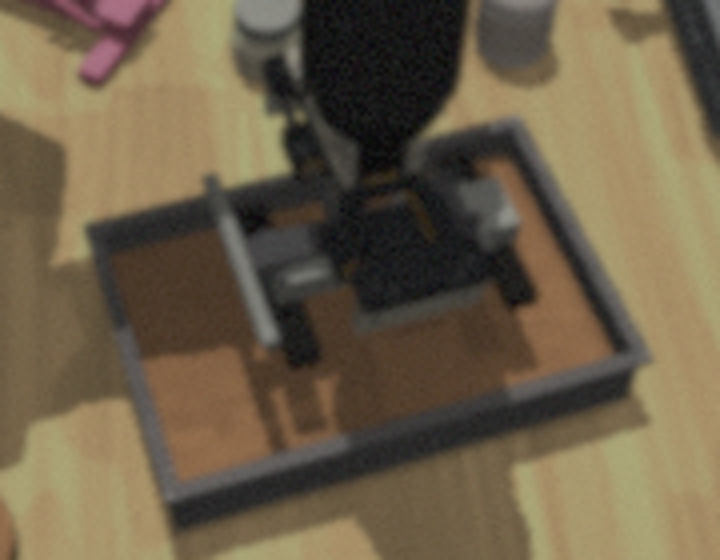

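View pics/t3.png

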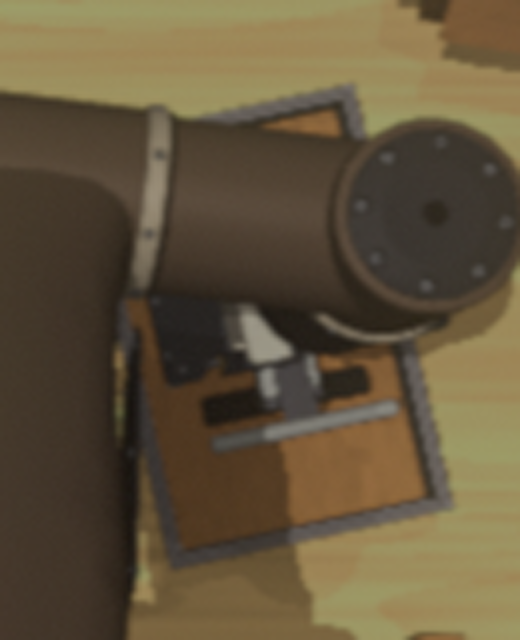

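The stand is centred over the tray and aligned with it, still folded. Descending slowly while watching the force.

apply_moves(
  moves=[
    [-1,0,0,0.01,0],
    [-1,0,0,0.01,0],
    [-1,0,0,0.008,0],
    [-1,0,0,0.002,0],
    [-1,0,0,0.002,0],
    [-1,0,0,0.002,0],
    [-1,0,0,0,0],
  ],
)

```text
t: 8.75
eef_pos: [0.5544, -0.2579, 0.0472]
ee_rot: [-3.142, 0.0, 0.218]
force: [-0.3, 0.5, -9.5]
width: 0.04
```

apply_moves(
  moves=[
    [-1,0,0,0.002,0],
    [-1,0,0,0.002,0],
    [-1,0,0,0,0],
  ],
)

```text
t: 9.0
eef_pos: [0.5543, -0.2578, 0.0433]
ee_rot: [-3.141, 0.0, 0.218]
force: [0.2, 0.2, -10.2]
width: 0.0398
```

apply_moves(
  moves=[
    [-1,0,0,0.002,0],
    [-1,0,0,0,0],
  ],
)

```text
t: 9.17
eef_pos: [0.5543, -0.2578, 0.0413]
ee_rot: [-3.141, 0.0, 0.218]
force: [-0.1, 0.0, -10.1]
width: 0.0398
```

apply_moves(
  moves=[
    [-1,0,0,0.002,0],
    [-1,0,0,0.001,0],
    [-1,0,0,0,0],
  ],
)

```text
t: 9.42
eef_pos: [0.5542, -0.2578, 0.0383]
ee_rot: [-3.141, 0.0, 0.218]
force: [-0.3, -0.2, -9.8]
width: 0.0398
```

apply_moves(
  moves=[
    [-1,0,0,0.001,0],
    [-1,0,0,0.001,0],
    [-1,0,0,0,0],
  ],
)

```text
t: 9.67
eef_pos: [0.5543, -0.2579, 0.0364]
ee_rot: [-3.141, 0.0, 0.218]
force: [0.4, 0.4, -9.7]
width: 0.0397
```

apply_moves(
  moves=[
    [-1,0,0,0.001,0],
    [-1,0,0,0,0],
  ],
)

```text
t: 9.83
eef_pos: [0.5543, -0.2579, 0.0354]
ee_rot: [-3.141, 0.0, 0.218]
force: [0.1, -0.2, -10.0]
width: 0.0396
```

apply_moves(
  moves=[
    [-1,0,0,0.001,0],
    [-1,0,0,0,0],
  ],
)

```text
t: 10.0
eef_pos: [0.5543, -0.2579, 0.0344]
ee_rot: [-3.142, 0.0, 0.218]
force: [-0.2, -0.9, -10.1]
width: 0.04
```

apply_moves(
  moves=[
    [-1,0,0,0.001,0],
    [-1,0,0,0,0],
  ],
)

```text
t: 10.17
eef_pos: [0.5545, -0.2579, 0.0335]
ee_rot: [3.142, -0.0, 0.218]
force: [-0.2, 0.2, -9.6]
width: 0.0398
```

apply_moves(
  moves=[
    [-1,0,0,0.001,0],
    [-1,0,0,0,0],
  ],
)

```text
t: 10.33
eef_pos: [0.5545, -0.2579, 0.0333]
ee_rot: [3.141, -0.0, 0.219]
force: [-3.4, 1.6, -0.9]
width: 0.0392
```

apply_moves(
  moves=[
    [-1,0,0,0.001,0],
    [-1,0,0,0,0],
  ],
)

```text
t: 10.5
eef_pos: [0.5546, -0.2579, 0.0333]
ee_rot: [3.141, -0.001, 0.219]
force: [-6.1, 4.4, 8.6]
width: 0.0396
```

Contact at TCP z = 0.0333, so the liner top is at about 27 mm. I'll ease off 1 mm and release.

apply_moves(
  moves=[
    [-1,0,0,-0.001,0],
    [0,0,0,0,0],
    [1,0,0,0,0],
    [1,0,0,0,0],
    [1,0,0,0,0],
    [1,0,0,0,0],
    [1,0,0,0,0],
    [1,0,0,0,0],
  ],
)

```text
t: 11.17
eef_pos: [0.5545, -0.2579, 0.0326]
ee_rot: [3.141, -0.0, 0.218]
force: [0.6, -0.0, 0.3]
width: 0.0781
```

apply_moves(
  moves=[
    [1,0,0,-0.01,0],
    [1,0,0,-0.03,0],
    [1,0,0,-0.035,0],
    [1,0,0,-0.035,0],
    [1,0,0,-0.02,0],
    [1,0,0,0,0.12],
    [1,0,0,0,0.12],
    [1,0,0,0,0.12],
    [1,0,0,0,0.12],
    [1,0,0,0,0.12],
    [1,0,0,0,0.12],
    [1,0,0,0,0.12],
  ],
)

```text
t: 12.17
eef_pos: [0.5544, -0.2579, 0.1635]
ee_rot: [-3.141, -0.001, -0.628]
force: [-0.8, -0.1, 0.0]
width: 0.0877
```

apply_moves(
  moves=[
    [0.2,0,0,0,0.12],
    [0.2,0,0,0,0.12],
    [0,0,0,0,0.12],
    [0,0,0,0,0.12],
    [0,0,0,0,0.12],
    [0,0,0,0,0.12],
    [0,0,0,0,0.011],
    [0,0,0,0,0],
    [0,0,0,0,0],
  ],
)

```text
t: 12.92
eef_pos: [0.5544, -0.2579, 0.163]
ee_rot: [-3.141, -0.0, -1.349]
force: [0.0, -0.4, -0.1]
width: 0.0443
```

Run:
```python
from h import *
from station import arm,eyes
s=arm.get_state();print(s['eef_pos'],s['ee_rot'],s['q'],s['width'])
f=eyes.grab_frame('side'); pickle.dump(f,open('side4.pkl','wb')); crop(f,190,190,370,330,'pics/s4.png',4)
f=eyes.grab_frame('top'); pickle.dump(f,open('top4.pkl','wb')); crop(f,280,80,410,240,'pics/t4.png',4)
```

```text
[ 0.55443183 -0.2578853   0.16299926] [-3.14124289e+00 -1.91977131e-04 -1.34893274e+00] [-1.16271506e-01  3.02333419e-01 -2.21978534e-01  7.51970976e-05
 -1.04609074e+00  3.38097471e-01] 0.0443349996496591
```

View pics/s4.png

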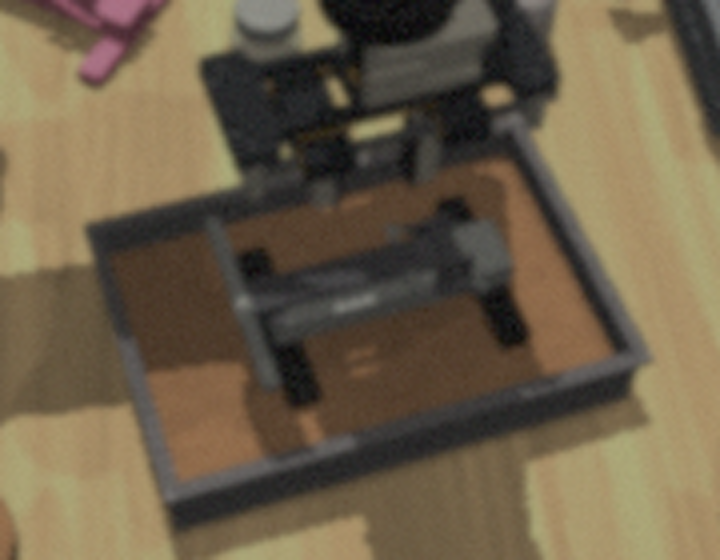

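View pics/t4.png

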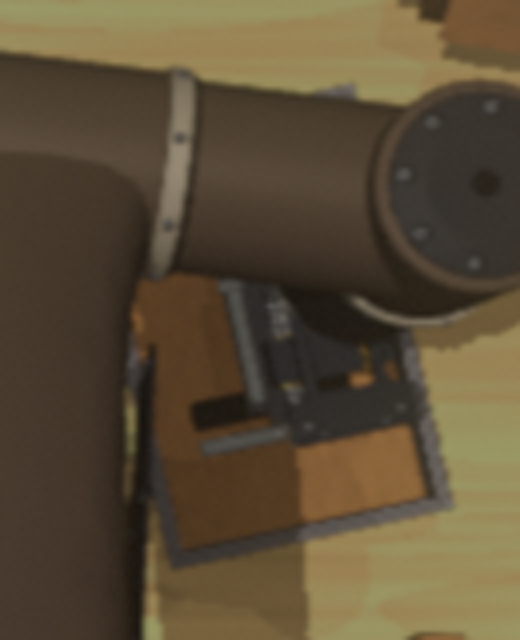

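The stand is folded and flat on the liner. In the side view the bar runs from (213,222) to (273,385) in the crop. I'll locate the bar.

Run:
```python
from h import *
np.set_printoptions(precision=4,suppress=True)
f=pickle.load(open('side4.pkl','rb'));t=pickle.load(open('top4.pkl','rb'))
a=ray(f,*unc(214,222,190,190,4),.073);b=ray(f,*unc(272,384,190,190,4),.073)
print(a,b,(a+b)/2,np.linalg.norm(a-b),np.arctan2(-(a-b)[0],(a-b)[1]))
print('top L end',ray(t,*unc(203,447,280,80,4),.073))
# model
o=np.array([.5545,-.258]);c,s=np.cos(.218),np.sin(.218)
for p in ((-85,65),(-85,0),(-85,-65),(-85,-42),(-87,65)): print(p,o+np.array([c*p[0]-s*p[1],s*p[0]+c*p[1]])/1000)
for n,x,y in (('rf near-left bottom',290,400),('rf near right',318,396),('ff near r',526,338)): print(n,ray(f,*unc(x,y,190,190,4),.027))
# calibrate side x bias with tray/stand earlier: TCP projection
```

```text
[ 0.459  -0.2148  0.073 ] [ 0.4861 -0.3385  0.073 ] [ 0.4725 -0.2766  0.073 ] 0.12666230400449768 0.21545400316498192
top L end [ 0.4619 -0.2116  0.073 ]
(-85, 65) [ 0.4575 -0.2129]
(-85, 0) [ 0.4715 -0.2764]
(-85, -65) [ 0.4856 -0.3398]
(-85, -42) [ 0.4806 -0.3174]
(-87, 65) [ 0.4555 -0.2134]
rf near-left bottom [ 0.4994 -0.3241  0.027 ]
rf near right [ 0.5176 -0.3227  0.027 ]
ff near r [ 0.6588 -0.2919  0.027 ]
```

apply_moves(
  moves=[
    [0,0.01,0.02,0,0.004],
    [0,0.012,0.025,0,0],
    [0,0.012,0.025,0,0],
    [0,0.008,0.015,0,0],
    [0,0,0,0.02,0],
    [0,0,0,0.03,0],
    [0,0,0,0.025,0],
    [0,0,0,0.01,0],
    [0,0,0,0,0],
    [0,0,0,0,0],
  ],
)

```text
t: 13.85
eef_pos: [0.4806, -0.3172, 0.0779]
ee_rot: [3.141, -0.0, -1.356]
force: [0.7, -0.6, 0.5]
width: 0.0437
```

Run:
```python
from h import *
from station import arm,eyes
s=arm.get_state();print(s['eef_pos'],s['ee_rot'],s['q'],s['width'])
f=eyes.grab_frame('side'); pickle.dump(f,open('side5.pkl','wb')); crop(f,190,190,370,330,'pics/s5.png',4)
```

```text
[ 0.48057629 -0.31720624  0.07789781] [ 3.14079699e+00 -1.20398827e-04 -1.35552792e+00] [-2.43513528e-01  3.37076211e-01 -3.97373537e-01  6.19830661e-04
 -8.37006740e-01  4.58366640e-01] 0.043706012606256645
```

View pics/s5.png

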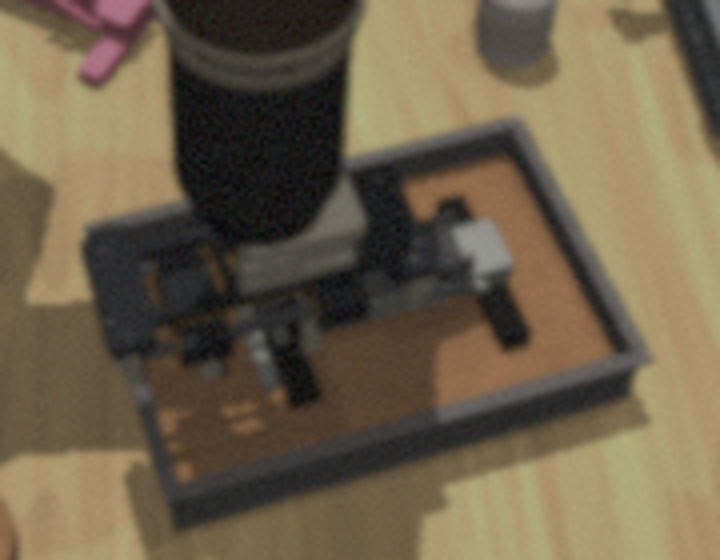

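apply_moves(
  moves=[
    [0,0,0,0.012,0],
    [0,0,0,0.012,0],
    [0,0,0,0,0],
    [0,0,0,0,0],
  ],
)

```text
t: 14.23
eef_pos: [0.481, -0.3172, 0.0547]
ee_rot: [-3.141, -0.001, -1.356]
force: [-0.2, -0.0, -0.2]
width: 0.0435
```

apply_moves(
  moves=[
    [-1,0,0,0,0],
    [-1,0,0,0,0],
    [-1,0,0,0,0],
    [-1,0,0,0,0],
    [-1,0,0,0,0],
    [-1,0,0,0,0],
    [-1,0,0,0,0],
    [-1,0,0,0,0],
  ],
  newtons=12,
)

```text
t: 14.9
eef_pos: [0.4816, -0.3171, 0.054]
ee_rot: [-3.14, -0.001, -1.356]
force: [4.5, 2.5, 1.5]
width: 0.0114
```

The gripper has closed on the bar at a width of 11.4 mm. I'll begin the arc (radius 140 mm) with a small section.

apply_moves(
  moves=[
    [-1,0,-0.001,0,0],
    [-1,0,-0.0005,-0.007,0],
    [-1,0,-0.0005,-0.007,0],
    [-1,0,-0.001,-0.007,0],
    [-1,0,-0.001,-0.007,0],
    [-1,0,0,0,0],
  ],
)

```text
t: 15.4
eef_pos: [0.484, -0.3163, 0.083]
ee_rot: [3.142, -0.0, -1.357]
force: [-0.5, 0.3, -2.6]
width: 0.0113
```

apply_moves(
  moves=[
    [-1,0,-0.0015,-0.0065,0],
    [-1,0,-0.002,-0.007,0],
    [-1,0,-0.0025,-0.0065,0],
    [-1,0,-0.0025,-0.0065,0],
    [-1,0,0,0,0],
    [-1,0,0,0,0],
  ],
)

```text
t: 15.9
eef_pos: [0.4925, -0.3147, 0.1087]
ee_rot: [-3.142, -0.001, -1.357]
force: [-4.3, -3.3, -1.0]
width: 0.0113
```

Run:
```python
from h import *
from station import arm,eyes
s=arm.get_state();print(s['eef_pos'],s['ee_rot'],s['force'],s['width'])
f=eyes.grab_frame('side'); pickle.dump(f,open('side6.pkl','wb')); crop(f,190,160,370,300,'pics/s6.png',4)
```

```text
[ 0.49248157 -0.31473788  0.10870773] [-3.14156777e+00 -6.11324595e-04 -1.35663595e+00] [-4.28677291 -3.34172059 -0.97869489] 0.01133849585395705
```

View pics/s6.png

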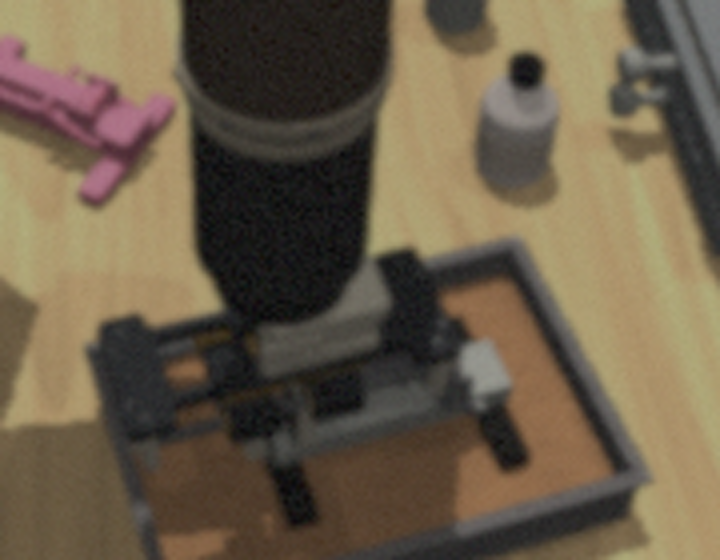

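The arc tracks with low forces, commanded only about 1 mm ahead. I'll trim that and continue.

apply_moves(
  moves=[
    [-1,0,-0.0015,-0.0065,0],
    [-1,0,-0.003,-0.006,0],
    [-1,0,-0.0035,-0.006,0],
    [-1,0,-0.0035,-0.006,0],
    [-1,0,-0.004,-0.0055,0],
    [-1,0,-0.0045,-0.0055,0],
    [-1,0,0,0,0],
  ],
)

```text
t: 16.53
eef_pos: [0.5127, -0.3104, 0.1453]
ee_rot: [-3.141, -0.001, -1.356]
force: [-7.8, -1.4, 4.5]
width: 0.0112
```

apply_moves(
  moves=[
    [-1,0,-0.0045,-0.005,0],
    [-1,0,-0.005,-0.005,0],
    [-1,0,-0.005,-0.0045,0],
    [-1,0,-0.0055,-0.0045,0],
    [-1,0,0,0,0],
  ],
)

```text
t: 16.95
eef_pos: [0.5311, -0.3065, 0.165]
ee_rot: [3.14, -0.001, -1.356]
force: [-13.1, 0.2, 12.9]
width: 0.0111
```

Run:
```python
from h import *
from station import arm,eyes
s=arm.get_state();print(s['eef_pos'],s['ee_rot'],s['force'],s['moment'],s['width'])
f=eyes.grab_frame('side'); pickle.dump(f,open('side7.pkl','wb')); crop(f,190,160,370,300,'pics/s7.png',4)
```

```text
[ 0.53112363 -0.30654601  0.16499158] [ 3.13997598e+00 -1.20836266e-03 -1.35619871e+00] [-13.12169944   0.19203063  12.87557137] [ 0.15467051  4.53197886 -0.01418224] 0.011120068851293694
```

View pics/s7.png

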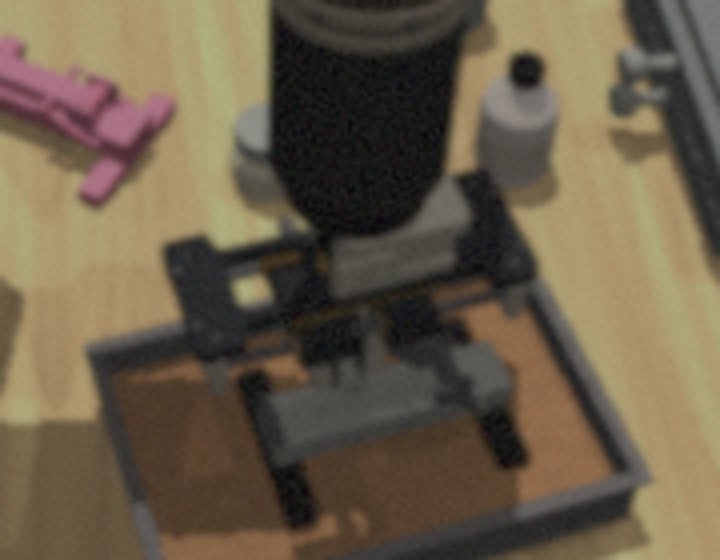

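The stand's feet haven't moved. The force is purely radial (about 18 N inward), so my arc is running slightly inside the true one. I'll move outward to relieve it.

apply_moves(
  moves=[
    [-1,0,0.0015,-0.002,0],
    [-1,0,0,0,0],
  ],
)

```text
t: 17.17
eef_pos: [0.5308, -0.3063, 0.1655]
ee_rot: [-3.14, -0.001, -1.357]
force: [-3.6, -0.8, 2.0]
width: 0.0113
```

Run:
```python
import numpy as np
from scipy.optimize import least_squares
P=np.array([(0.5,0),(1,28.2),(11.6,54.7),(31.1,90.8),(50.4,111.4)])
r=least_squares(lambda p:np.r_[np.hypot(P[:,0]-p[0],P[:,1]-p[1])-p[2],(p[2]-140)/2],[140,0,140]);print(r.x,r.fun)
cx,cz,R=r.x
th=np.arctan2(111.4-cz,cx-50.4);print(th)
a0=th
for t in np.arange(th,1.9,.1): print(round(t,2),round(R*(np.cos(a0)-np.cos(t)),1),round(R*(np.sin(t)-np.sin(a0)),1));a0=t
```

```text
[140.47851745   3.24072645 140.2566874 ] [-0.24066098  1.43742738 -1.48446723 -0.14856322  0.50043589  0.1283437 ]
0.8763539195688976
0.88 0.0 0.0
0.98 11.2 8.4
1.08 12.0 7.3
1.18 12.7 6.0
1.28 13.2 4.7
1.38 13.6 3.4
1.48 13.9 2.0
1.58 14.0 0.6
1.68 14.0 -0.8
1.78 13.9 -2.2
1.88 13.6 -3.5
```

apply_moves(
  moves=[
    [-1,0,-0.005,-0.005,0],
    [-1,0,-0.0055,-0.004,0],
    [-1,0,-0.006,-0.004,0],
    [-1,0,-0.006,-0.0035,0],
    [-1,0,0,0,0],
  ],
  newtons=8,
)

```text
t: 17.58
eef_pos: [0.5541, -0.3013, 0.1822]
ee_rot: [-3.14, -0.001, -1.356]
force: [-3.1, -0.9, 5.3]
width: 0.0114
```

Past about 1.08 rad, with low force. Continuing, with slight extra lift.

apply_moves(
  moves=[
    [-1,0,-0.006,-0.004,0],
    [-1,0,-0.0065,-0.003,0],
    [-1,0,-0.0065,-0.0025,0],
    [-1,0,-0.0065,-0.0025,0],
    [-1,0,0,0,0],
  ],
)

```text
t: 18.0
eef_pos: [0.5787, -0.2958, 0.1935]
ee_rot: [-3.141, -0.001, -1.356]
force: [0.1, -1.5, 2.9]
width: 0.0115
```

apply_moves(
  moves=[
    [-1,0,-0.0065,-0.002,0],
    [-1,0,-0.007,-0.002,0],
    [-1,0,-0.007,-0.001,0],
    [-1,0,-0.007,-0.001,0],
    [-1,0,0,0,0],
  ],
)

```text
t: 18.42
eef_pos: [0.6056, -0.2899, 0.1992]
ee_rot: [-3.141, -0.0, -1.356]
force: [0.2, -0.7, 2.3]
width: 0.0118
```

apply_moves(
  moves=[
    [-1,0,-0.007,-0.001,0],
    [-1,0,-0.007,0,0],
    [-1,0,-0.007,0,0],
    [-1,0,-0.007,0.0005,0],
    [-1,0,0,0,0],
  ],
)

```text
t: 18.83
eef_pos: [0.6329, -0.2838, 0.1994]
ee_rot: [-3.141, -0.0, -1.356]
force: [0.9, -0.8, 1.3]
width: 0.0115
```

apply_moves(
  moves=[
    [-1,0,-0.007,0.001,0],
    [-1,0,-0.004,0.001,0],
    [-1,0,0,0,0],
  ],
)

```text
t: 19.08
eef_pos: [0.6432, -0.2816, 0.1975]
ee_rot: [-3.141, -0.0, -1.356]
force: [1.6, -0.9, 2.0]
width: 0.0118
```

Run:
```python
from h import *
from station import arm,eyes
s=arm.get_state();print(s['eef_pos'],s['ee_rot'],s['force'],s['moment'],s['width'])
f=eyes.grab_frame('side'); pickle.dump(f,open('side8.pkl','wb')); crop(f,190,140,370,290,'pics/s8.png',4)
```

```text
[ 0.64315523 -0.28162933  0.19752125] [-3.14083717e+00 -3.14801351e-04 -1.35634831e+00] [ 1.58699363 -0.87699851  2.03771338] [-0.13828929 -0.65292358  0.00873276] 0.011781000522684363
```

View pics/s8.png

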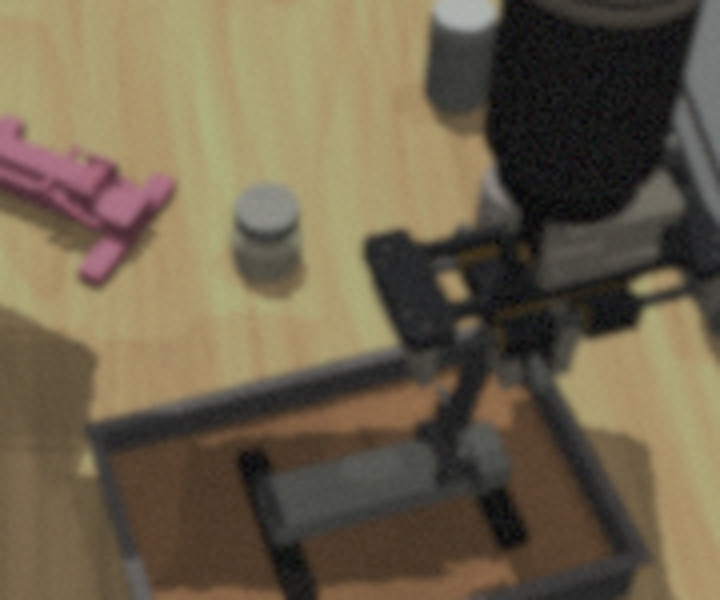

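apply_moves(
  moves=[
    [-1,0,-0.005,0.001,0],
    [-1,0,-0.004,0.001,0],
    [-1,0,0,0,0],
  ],
)

```text
t: 19.38
eef_pos: [0.6516, -0.2798, 0.1954]
ee_rot: [-3.141, -0.0, -1.357]
force: [1.3, -0.1, 1.0]
width: 0.012
```

apply_moves(
  moves=[
    [-1,0,-0.003,0.001,0],
    [-1,0,0,0,0],
  ],
)

```text
t: 19.55
eef_pos: [0.6543, -0.2792, 0.1945]
ee_rot: [-3.141, -0.0, -1.357]
force: [1.6, -0.4, 0.1]
width: 0.0117
```

apply_moves(
  moves=[
    [-1,0,-0.002,0.0005,0],
    [-1,0,0,0,0],
  ],
)

```text
t: 19.72
eef_pos: [0.6559, -0.2789, 0.194]
ee_rot: [-3.142, 0.0, -1.357]
force: [1.9, 0.6, 0.6]
width: 0.0116
```

apply_moves(
  moves=[
    [-1,0,-0.002,0.0005,0],
    [-1,0,0,0,0],
  ],
)

```text
t: 19.88
eef_pos: [0.6567, -0.2787, 0.1937]
ee_rot: [3.139, 0.0, -1.357]
force: [-4.1, -0.6, 4.1]
width: 0.0116
```

The stop is reached, since the force reversed. I'll ease back 1 mm, open and withdraw upward.

apply_moves(
  moves=[
    [-1,0,0.0008,0,0],
    [0,0,0,0,0],
    [0,0,0,0,0],
    [0,0,0,0,0],
    [0,0,0,0,0],
    [0,0,0,0,0],
    [0,0,0,0,0],
  ],
)

```text
t: 20.47
eef_pos: [0.6569, -0.2786, 0.1934]
ee_rot: [3.141, 0.0, -1.357]
force: [-1.0, -0.4, -0.0]
width: 0.0425
```

apply_moves(
  moves=[
    [0,0,0,-0.01,0],
    [0,0,0,-0.025,0],
    [0,0,0,-0.03,0],
    [0,0,0,-0.03,0],
    [0,-0.01,0.02,-0.01,0],
    [0,-0.02,0.03,0,0],
    [0,-0.02,0.03,0,0],
    [0,-0.03,0.03,0,0],
    [0,-0.03,0.03,0,0],
    [0,-0.03,0.02,0,0],
    [0,-0.03,0,0,0],
    [0,-0.03,0,0,0],
  ],
)

```text
t: 21.47
eef_pos: [0.4579, -0.1175, 0.3002]
ee_rot: [-3.139, -0.0, -1.358]
force: [0.5, 0.8, 0.7]
width: 0.0442
```

apply_moves(
  moves=[
    [0,-0.03,0,0,0],
    [0,-0.03,0,0,0],
    [0,-0.03,0,0,0],
    [0,-0.03,0,0,0],
    [0,-0.03,0,0,0],
    [0,-0.02,0,0,0],
    [0,0,0,0,0],
    [0,0,0,0,0],
  ],
)

```text
t: 22.13
eef_pos: [0.4232, 0.049, 0.2995]
ee_rot: [-3.14, 0.0, -1.354]
force: [0.1, 0.1, 0.1]
width: 0.0436
```

Run:
```python
from h import *
from station import arm,eyes
s=arm.get_state();print(s['t'],s['eef_pos'],s['force'],s['width'])
f=eyes.grab_frame('side'); pickle.dump(f,open('side9.pkl','wb')); crop(f,190,140,370,330,'pics/s9.png',3)
o=np.array([.5545,-.258]);c,sn=np.cos(.218),np.sin(.218)
im=f['color'][140:330,190:370,::-1]; im=cv2.resize(im,None,fx=4,fy=4,interpolation=cv2.INTER_CUBIC)[:600]
for p in ((94,65,180),(94,-65,180),(96,-60,0),(96,-60,14),(-71,-60,0),(-49,-60,0),(97,-20,36)):
    p=np.array(p)/1000; w=np.array([o[0]+c*p[0]-sn*p[1],o[1]+sn*p[0]+c*p[1],p[2]+.0268])
    u,v=proj(f,w)[0]; cv2.circle(im,(int((u-190+.5)*4),int((v-140+.5)*4)),3,(0,0,255),-1)
cv2.imwrite('pics/s9.png',im)
f=eyes.grab_frame('top'); pickle.dump(f,open('top9.pkl','wb')); cv2.imwrite('pics/t9.png',cv2.resize(f['color'][:,:,::-1],(800,600)))
```

```text
22.1333 [0.42318255 0.04900621 0.29951088] [0.13254969 0.09603161 0.08570106] 0.04360286812279217
```

View pics/s9.png

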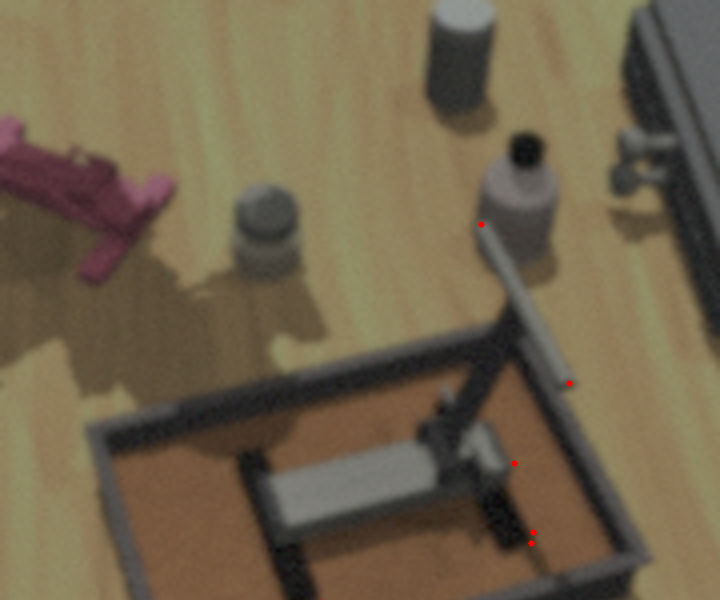

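View pics/t9.png

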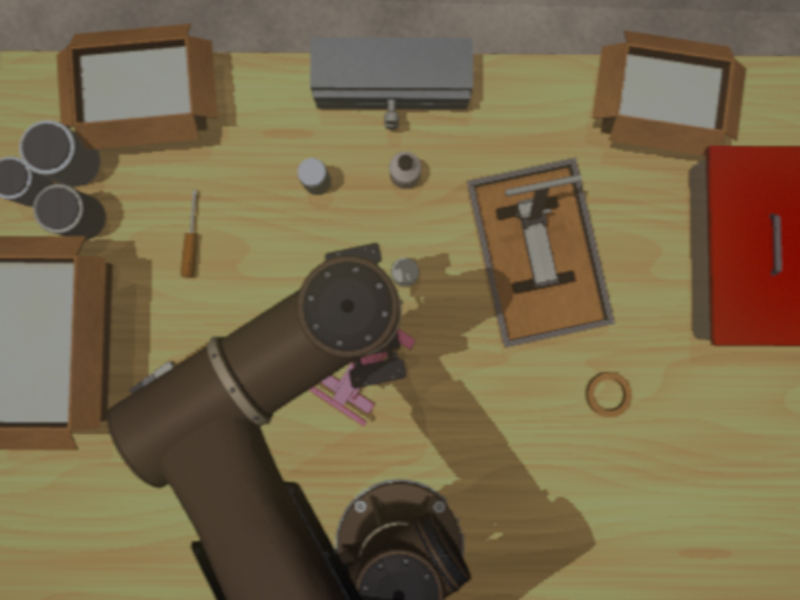

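The projected ends of the fully open bar match the picture at crop (481,224) and (569,383). The stand is flat in the tray, the bystanders haven't moved and the arm is clear. Handing in.

```bash
python3 -c "
from station import job
print(job.job_done())"
```

```text
the job is handed in; nothing more can be done
None
```

The steel stand is in the tray, flat on its feet, with its backrest fully open. I handed the job in at about 22 s, with the arm clear of everything.

- **Placing:** I carried the stand by its spine and lowered it in 1–2 mm steps. It touched at a liner height of about 27 mm with about 9 N net upward force. I released it still folded, and a picture confirmed it was folded and flat.
- **Opening:** I gripped the crossbar 42 mm to one side of the middle and swung it along its arc, past the dead point to the stop. There the force on the tool reversed, and I then let go.
- **Last checks:** In the side view, the bar lies where the model puts it when fully open, within a pixel or so. The stand sits flat and the other things look unmoved, except the brush and the pink look-alike stand, which the arm partly hid. The force read about zero after release.
- **What disagreed:**
  - Part-way through the swing my arc ran about 2.5 mm inside the true one. This pressed the bar with about 18 N until I corrected it; the stand's feet did not shift.
  - The side camera's view of the feet was off by about 2–3 mm, as it had been at the start. I took this for calibration error.

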